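# Reset the tripped breaker on the bench power box

## Task

One of the three breakers on the bench power box has tripped: its blue lever stands about half-way between its two ends. Reset it by first pushing that lever fully to its OFF end (green plate with a white ring, the side nearer the robot), then throwing it fully to its ON end (red plate with a white bar, the far side). Leave the other two levers as they are, one on and one off on purpose.

Things in the scene. Friction and masses are not known exactly. Their poses are not given: they have to be found in the camera images.
- tripped_pivot (a point): Pivot (lever hinge) of the tripped breaker, 75 mm above the bench, fixed during a run. Axes: x level toward the ON end (red plate, away from the robot), -x toward OFF (green), y along the hinge and the row of breakers, z up. Its blue lever: 26 mm wide along y, 9 mm thick, a 12 mm thick bar at its tip, reaching 52 mm from the pivot (tip 127 mm above the bench upright, 117 mm fully over).
- tripped_lever (a joint): Angle of that lever, rad: 0 upright, +0.65 fully over to ON (red, away from the robot), -0.65 fully over to OFF (green, toward the robot); firm stops at both ends. Starts near 0. Light friction (1 to 2 N at the tip), stays where it is left, no spring. Thrown on straight from the middle it is not reset: it must have been fully off first.
- live_lever (a joint): Lever of a look-alike breaker that is on (near +0.65, same sense) and must stay on. The three white breakers (112 mm along x, 38 mm along y) lie side by side, 80 mm apart centre to centre, in an order that varies, on a fixed grey box 150 x 270 mm, 55 mm high.
- spare_lever (a joint): Lever of a look-alike breaker that is off on purpose (near -0.65, same sense) and must stay off. On every breaker the raised middle (54 mm along x) tops out 5 mm above the pivot, with the lever's round hub 12 mm above the pivot; the shoulders with the coloured plates lie 8 mm below the pivot.

How it is judged:
On the way, in this order (a step that is already met when the one before it is completed fails the run):
1. the tripped lever has been pushed fully off (value of joint tripped_lever below -0.47 rad), for 0.1 s.
2. the tripped lever has then been thrown fully on (value of joint tripped_lever above 0.47 rad), for 0.1 s.
At the end, for the whole second after the job is handed in: The tripped breaker's lever rests within 10 degrees of its ON stop (angle above 0.47 rad), after having been within 10 degrees of its OFF stop; the live breaker's lever is still on (above 0.45 rad) and the spare's still off (below -0.45 rad) (value of joint tripped_lever above 0.47 rad and value of joint live_lever above 0.45 rad and value of joint spare_lever below -0.45 rad); the robot touches nothing.
It fails at once if the lever of the breaker that is on is moved off its on position (value of joint live_lever below 0.4 rad).
It fails at once if the lever of the breaker that is off is moved off its off position (value of joint spare_lever above -0.4 rad).
It also fails if it takes over 35 s, if anything falls off the work surface, if the arm or the gripper's body presses on something with over 40 N, if the wrist force passes 120 N, or if a joint passes its speed limit or range.

## Robot

A 6-joint arm with a two-finger parallel gripper is mounted at the origin on a cart in front of the work surface, level with it; the furniture and walls round the work are solid. World frame = base frame: x ahead of the robot, y to its left, z up, the work surface at z = 0. Lengths are in m, angles in rad, forces in N, time in s.
With the tool pointing down it reaches from about 0.25 to 0.85 m from the base axis. Payload 12.5 kg.
Tool frame: the origin (TCP) lies at the very end of the fingers, on their centre line; the grasp point (between the pads) lies 19 mm behind it; z points along the fingers, x is the direction in which the jaws open and shut, and the axes are right-handed (so a half turn about z gives the same grasp; the last joint's range is limited). The gripper opens to 93 mm and grips with 3 to 60 N. Pads are 15 mm wide; open, the fingers measure 128 mm over their backs; the gripper's body (75 mm by 188 mm) begins 65 mm behind the grasp point.
Start: joints at [1.088, 0.351, 1.652, -0, 1.139, -0.085], TCP at [0.213, 0.507, 0.219] pointing down, gripper open.
Joint ranges: [-2.75, 2.75], [-0.79, 2.1], [0.01, 2.65], [-1.57, 4.71], [0.07, 3.14], [-2.87, 2.87]. Speed limits (rad/s): [2.22, 2.22, 2.79, 3.14, 3.14, 3.14].

## Interface

Orientations are given as a rotation vector (axis times angle).
In Python, from rig import state, imaging, workorder gives the robot as it stands. The module is installed in compiled form; this text tells all that it offers.
- The arm moves only by the tool carry_out, never from a script. Its argument "series" is a list of rows, each a list of 3 entries, a list of its own where there are three numbers: the shift along the world's x, y, z each as a share of 0.4 m, from -1 to 1, then the turn about the world's z as a share of pi rad, from -1 to 1, then the closure, from 0 (fully open) to 1 (shut). A call has 1 to 20 rows; each row shifts and turns the pose as measured when the row begins; what a row does not reach is not made up. A row lasts 1/10 s, in which the tool goes at most 50 mm and 8.59 degrees, less where a joint would pass 70% of its speed; a pose out of reach is approached as far as the arm can. A call with a number of a shift or a turn outside -1 to 1 is refused whole. A call with a gripper value outside its range is refused whole. The fingers move at their own pace and stop on an object; "grip_force" is the grip in N (left out, the last holds). Time passes only in rows, so rows that do not move let the fingers close. It gives the time, the measured TCP pose, the force and the opening at its end, in the units of the state.
- state(): the state, without advancing time (a new reading comes with each control period).
- imaging.camera(name): name is "scene" or "top" or "wrist"; returns the picture (420x560x3 uint8, blue, green, red); there is no depth.
- imaging.get_calibration(name): a dict with "fovy" (degrees; the focal length in pixels is half the picture's height over the tangent of half this angle, whatever the lens; pixels are square), "cx", "cy" (the principal point, pixels), "dist_coeffs" ([k1, k2, p1, p2, k3] as OpenCV has them; the pictures are not rectified), "world_from_camera" (4x4, takes a point from camera to world coordinates). Camera axes: x right, y down, z forward; pixel columns grow to the right and rows downward; lengths in m; the calibration is good to about 2 mm. A picture is of the moment at which its call begins: read the wrist's pose just before it. get_calibration takes no time and is no camera call; for the wrist camera it gives the pose at the moment of the call.
- workorder.finish_job(): hands the job in, once; it reports no verdict.
Trained networks look in the newest picture that a camera, given by its name, has taken for a name from the list of things; names that differ only in an ending like _2 or _b are one class to them, and where a whole thing is asked for, a point or a joint stands for the part that bears it (a point fixed in the world has none). Each returns a list of dicts, best first, with "p" (0 to 1); they miss things now and then, are a little off and sometimes report something else, mostly with a low value. They report only what shows in the picture. A call takes as long as a camera call.
- imaging.silhouettes(camera, thing): "region" (420x560 bool, what is visible of it) and "extent" ([centre column, centre row, width, height] in pixels, round what is visible of it).
The state is a dict: "t": time; "q": joint angles; "dq": joint speeds; "joint_efforts": joint torques, N m; "eef_pos": TCP position; "ee_rot": TCP orientation; "force": force on the tool from outside, world axes, zero at the start; "ft_torque": the same for the moment, N m; "opening": finger opening in m.
Only numpy, scipy, OpenCV 4.12 (cv2) and the standard library are available. Lean on these libraries where they do the work, as an engineer would, in place of code of your own. Each camera call takes 0.05 s, during which the arm holds its last target.

## Working session

There is one attempt and no reset: what is moved stays moved. The work goes in short steps, Python scripts to look and compute and a tool call to move; the robot and the scene stay as the last step left them, time stands still between calls to the robot, and variables do not carry over. Pictures are saved under pics/ and viewed, and the job is handed in when it is done.

Besides the shell and the picture viewer there is one more tool, called after "Emit:" in YAML: its name, and indented under it one key for each argument. carry_out: Moves the arm, as the interface text tells. Shift numbers are shares of 0.4 m and turn numbers shares of pi rad, none past 1 either way. Its arguments: {"type":"object","properties":{"series":{"type":"array","items":{"type":"array"}},"grip_force":{"type":"number"}},"required":["series"]}

```bash
mkdir -p pics
python3 - <<'E'
from rig import state, imaging
import cv2, numpy as np
np.set_printoptions(precision=4,suppress=True)
s=state(); print(s['t'],s['eef_pos'],s['ee_rot'],s['opening'],s['force'])
for c in ['scene','top']:
    im=imaging.camera(c); cv2.imwrite(f'pics/{c}0.png',im)
    k=imaging.get_calibration(c); print(c,k['fovy'],k['cx'],k['cy'],k['dist_coeffs']); print(np.array(k['world_from_camera']))
    for n in ['tripped_lever','live_lever','spare_lever','tripped_pivot']:
        for d in imaging.silhouettes(c,n)[:3]: print(n,round(d['p'],2),np.round(d['extent'],1))
print(state()['t'])
E
```

```text
0.0 [0.2129 0.5068 0.2181] [ 2.6161  1.7384 -0.0015] 0.09306085210666332 [-0.1995  0.1992 -0.0876]
scene 47.81789420045065 285.55159703859516 208.51925338886574 [-0.0708  0.      0.      0.      0.    ]
[[ 0.7663 -0.3574  0.5338  0.1565]
 [-0.642  -0.3956  0.6567 -0.5008]
 [-0.0235 -0.846  -0.5327  0.565 ]
 [ 0.      0.      0.      1.    ]]
tripped_lever 0.84 [348.6 246.5  20.5  33.2]
live_lever 0.89 [278.6 216.3  23.8  27.2]
spare_lever 0.78 [304.6 239.1  25.4  18.7]
tripped_pivot 0.61 [347.2 261.8  53.6  60.4]
top 53.48032128256796 280.5601286533555 216.14882154670664 [-0.0093  0.      0.      0.      0.    ]
[[-0.0049 -0.9997  0.0246  0.5544]
 [-1.      0.0051  0.0083  0.045 ]
 [-0.0084 -0.0246 -0.9997  0.966 ]
 [ 0.      0.      0.      1.    ]]
tripped_lever 0.68 [352.6 194.4  11.2  10. ]
live_lever 0.74 [273.8 205.8   9.6  20.1]
spare_lever 0.49 [313.7 210.2  22.   19.6]
tripped_pivot 0.71 [348.5 196.4  30.3  53.6]
0.5
```

Run:
```python
import cv2
a=cv2.imread('pics/scene0.png');b=cv2.imread('pics/top0.png')
cv2.imwrite('pics/scene0z.png',cv2.resize(a[170:320,210:410],(800,600),interpolation=cv2.INTER_CUBIC))
cv2.imwrite('pics/top0z.png',cv2.resize(b[130:280,210:410],(800,600),interpolation=cv2.INTER_CUBIC))
```

```text
(no output)
```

View pics/scene0.png

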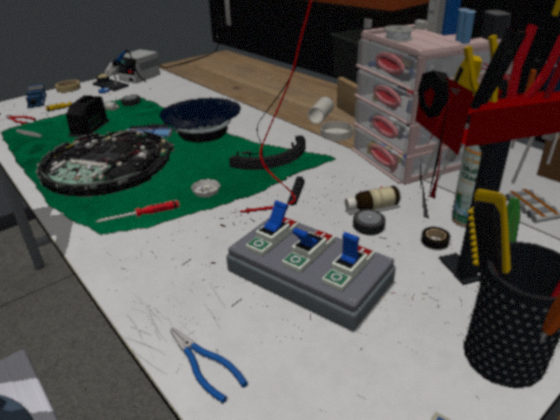

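View pics/scene0z.png

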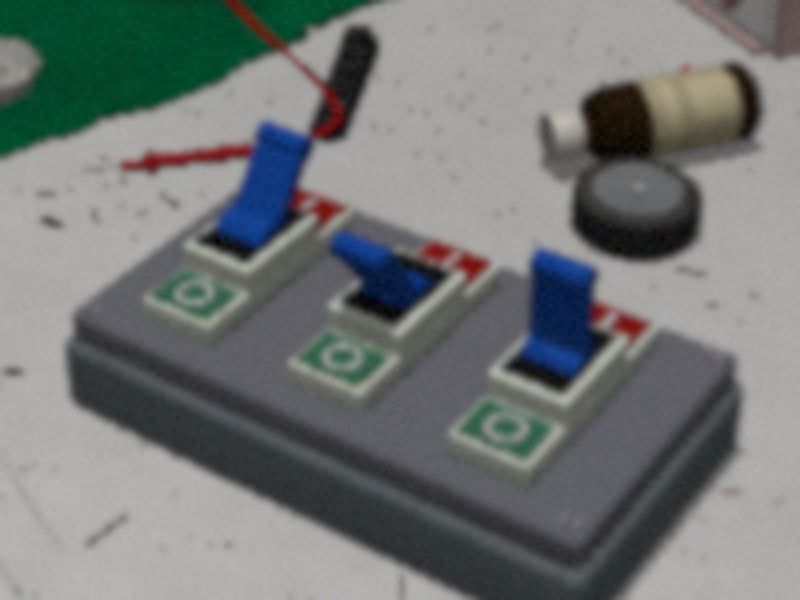

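View pics/top0z.png

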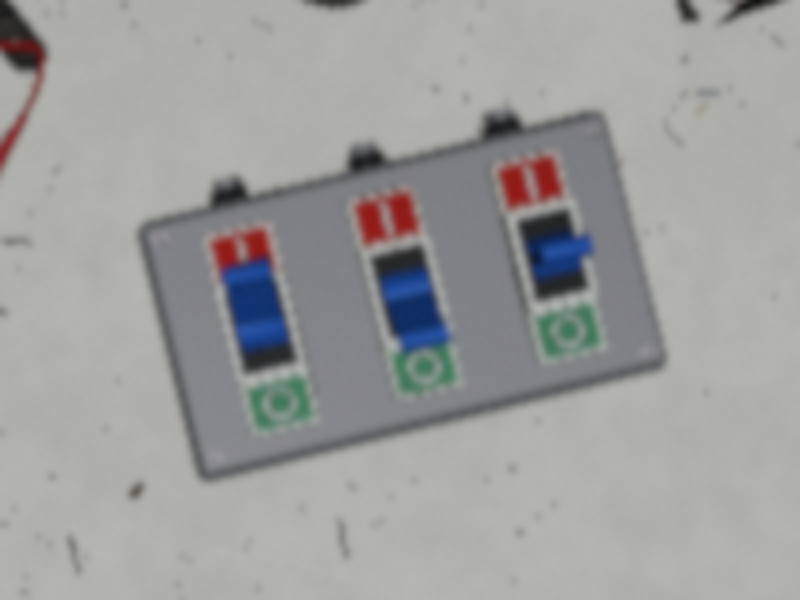

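The left breaker is on (live) and the middle one is off (spare). The right one, near full-image px (352,194) in the top view, stands upright, so it is the tripped one. Next I work out the geometry from the plate centres.

```bash
cat > h.py <<'E'
import cv2, numpy as np
from scipy.spatial.transform import Rotation as R
from rig import state, imaging
np.set_printoptions(precision=4,suppress=True)
def K(c):
    k=imaging.get_calibration(c); f=210/np.tan(np.radians(k['fovy']/2))
    return np.array([[f,0,k['cx']],[0,f,k['cy']],[0,0,1]]),np.array(k['dist_coeffs']),np.array(k['world_from_camera'])
def toz(c,px,z):
    A,d,T=K(c); u=cv2.undistortPoints(np.array(px,float).reshape(-1,1,2),A,d).reshape(-1,2)
    r=np.c_[u,np.ones(len(u))]@T[:3,:3].T
    return T[:3,3]+r*((z-T[2,3])/r[:,2])[:,None]
E
python3 - <<'E'
from h import *
z=np.array([[531,185],[568,332],[386,218],[426,369],[281,404]])
P=toz('top',[210,130]+z/4,0.067); print('top\n',P)
print((P[0]+P[1])/2,(P[2]+P[3])/2, np.linalg.norm(P[0]-P[1]))
for a,b in((1,0),(3,2)):
    d=P[a]-P[b]; d=-d; d=P[b]-P[a]; print('yaw',np.arctan2(d[1],d[0]))
d=P[4]-P[1];print('row',np.arctan2(-d[0],d[1]),np.linalg.norm(d))
# box corners z=.055
c=np.array([[143,230],[598,115],[662,362],[205,475]]); C=toz('top',[210,130]+c/4,0.055); print(C, C.mean(0)); 
for i,j in((0,1),(3,2)): d=C[i]-C[j]; print(np.arctan2(-d[0],d[1]))
zs=np.array([[506,428],[622,325],[343,355],[196,292],[318,210],[456,260]])
S=toz('scene',[210,170]+zs/4,0.067); print('scene\n',S)
s=state(); M=R.from_rotvec(s['ee_rot']).as_matrix(); print('toolx',M[:,0],np.arctan2(M[1,0],M[0,0]))
E
```

```text
top
 [[ 0.6621 -0.0823  0.067 ]
 [ 0.5825 -0.1015  0.067 ]
 [ 0.6446 -0.0039  0.067 ]
 [ 0.563  -0.0249  0.067 ]
 [ 0.5445  0.0533  0.067 ]]
[ 0.6223 -0.0919  0.067 ] [ 0.6038 -0.0144  0.067 ] 0.08183082247010881
yaw 0.23720288136648324
yaw 0.2518772566929204
row 0.24077134359626412 0.15944519583776365
[[ 0.64    0.1286  0.055 ]
 [ 0.7018 -0.121   0.055 ]
 [ 0.5663 -0.1546  0.055 ]
 [ 0.5058  0.0951  0.055 ]] [ 0.6035 -0.013   0.055 ]
0.24245239076556063
0.2374033254895481
scene
 [[ 0.5839 -0.0994  0.067 ]
 [ 0.6691 -0.0847  0.067 ]
 [ 0.5661 -0.0205  0.067 ]
 [ 0.5468  0.0567  0.067 ]
 [ 0.6293  0.0702  0.067 ]
 [ 0.6495 -0.0024  0.067 ]]
toolx [ 0.3874  0.9219 -0.0001] 1.1730102871340216
```

View pics/top0.png

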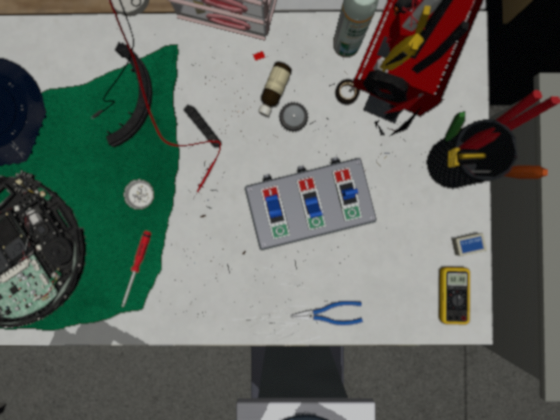

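Emit:
carry_out:
  series:
    - [[0.068, -0.1, 0], -0.03, 0.3]
    - [[0.068, -0.1, 0], -0.03, 0.3]
    - [[0.068, -0.1, 0], -0.03, 0.3]
    - [[0.068, -0.1, 0], -0.03, 0.3]
    - [[0.068, -0.1, 0], -0.03, 0.3]
    - [[0.068, -0.1, 0], -0.03, 0.3]
    - [[0.068, -0.1, 0], -0.03, 0.3]
    - [[0.068, -0.1, 0], -0.03, 0.3]
    - [[0.068, -0.1, 0], -0.03, 0.3]
    - [[0.068, -0.1, 0], -0.03, 0.3]
    - [[0.068, -0.1, 0], 0, 0.3]
    - [[0.068, -0.1, 0], 0, 0.3]
    - [[0.068, -0.1, 0], 0, 0.3]

```text
t: 1.8
eef_pos: [0.5723, -0.0289, 0.2204]
ee_rot: [-3.125, -0.311, -0.011]
force: [1.4, 0.8, 0.5]
opening: 0.0649
```

```bash
cat > w.py <<'E'
from h import *
s=state(); M=R.from_rotvec(s['ee_rot']).as_matrix(); y=np.arctan2(M[1,0],M[0,0])
p=np.array([0.6225,-0.091,0.075]); u=np.array([np.cos(.24),np.sin(.24)]); v=np.array([-u[1],u[0]])
e=np.array(s['eef_pos']); d=e[:2]-p[:2]
print('t',s['t'],'pos',e,'along',d@u,'across',d@v,'yaw',y,'opening',s['opening'],'F',np.array(s['force']),'z',M[:,2])
print('to centre share',(p-e)[:2]/.4,'turn share',(.24-y)/np.pi)
E
python3 w.py
```

```text
t 1.8 pos [ 0.5723 -0.0289  0.2204] along -0.03395498101842475 across 0.07224079356051209 yaw 0.19806906217116424 opening 0.06490351662385298 F [1.3902 0.8003 0.4536] z [ 0.0066  0.0016 -1.    ]
to centre share [ 0.1254 -0.1552] turn share 0.01334703204787631
```

Emit:
carry_out:
  series:
    - [[0.063, -0.078, 0], 0.013, 0.3]
    - [[0.063, -0.078, 0], 0, 0.3]
    - [[0, 0, 0], 0, 0.3]
    - [[0, 0, 0], 0, 0.3]

```text
t: 2.2
eef_pos: [0.6261, -0.0997, 0.2192]
ee_rot: [-3.119, -0.368, -0.011]
force: [-0.3, 0.8, -1.1]
opening: 0.0653
```

```bash
python3 w.py
python3 - <<'E'
from h import *
s=state(); im=imaging.camera('wrist'); A,d,T=K('wrist')
cv2.imwrite('pics/w1.png',im)
for n in ['tripped_lever','live_lever','spare_lever']:
    for q in imaging.silhouettes('wrist',n)[:2]: print(n,round(q['p'],2),np.round(q['extent'],1))
print(T)
W=np.linalg.inv(T)
p=np.array([.6225,-.091,.075]);u=np.array([np.cos(.24),np.sin(.24),0]);v=np.array([-u[1],u[0],0])
for a,b,c in((0,0,0),(0,0,.052),(.04,0,-.008),(-.04,0,-.008)):
    X=p+a*u+b*v+[0,0,c]; print(a,c,cv2.projectPoints(X.reshape(1,3),cv2.Rodrigues(W[:3,:3])[0],W[:3,3],A,d)[0].ravel())
E
```

```text
t 2.2 pos [ 0.6261 -0.0997  0.2192] along 0.0014395975764490406 across -0.009356393339367192 yaw 0.23468320192480643 opening 0.065284344815191 F [-0.2921  0.7605 -1.1379] z [ 0.0066  0.0014 -1.    ]
to centre share [-0.0091  0.0219] turn share 0.0016923893901770585
tripped_lever 0.82 [279.6 197.6  24.1  39.6]
live_lever 0.82 [287.7   4.4  44.4   6. ]
spare_lever 0.65 [264.8  95.7  57.5  39.4]
[[ 0.9724  0.2222  0.0704  0.6069]
 [ 0.233  -0.9358 -0.2645 -0.0264]
 [ 0.0071  0.2736 -0.9618  0.3851]
 [ 0.      0.      0.      1.    ]]
0 0 [277.4708 190.6359]
0 0.052 [277.5326 204.984 ]
0.04 -0.008 [320.6203 188.5746]
-0.04 -0.008 [234.258  189.1118]
```

View pics/w1.png

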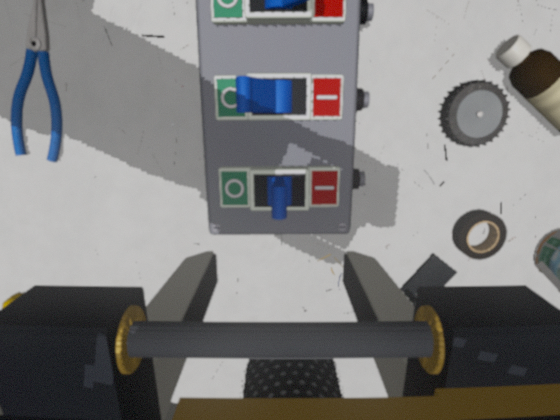

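The wrist picture confirms it. The upright lever is at (280,197), its green plate at (234,187) and its red plate at (325,187), so the midpoint is within 2 px of the prediction. I'll centre the tool and go down astride the lever.

Emit:
carry_out:
  series:
    - [[-0.007, 0.022, 0], 0.002, 0.3]
    - [[0, 0, -0.07], 0, 0.3]
    - [[0, 0, -0.07], 0, 0.3]
    - [[0, 0, -0.07], 0, 0.3]
    - [[0, 0, -0.04], 0, 0.3]
    - [[0, 0, 0], 0, 0.3]
    - [[0, 0, 0], 0, 0.3]

```text
t: 3.1
eef_pos: [0.621, -0.081, 0.1206]
ee_rot: [3.116, 0.394, 0.019]
force: [1.1, -0.1, 0.8]
opening: 0.065
```

```bash
python3 w.py
```

```text
t 3.1 pos [ 0.621  -0.081   0.1206] along 0.0009672401466998576 across 0.010100859103893535 yaw 0.2517175071560041 opening 0.06503195597918325 F [ 1.0582 -0.1284  0.8361] z [ 0.0118  0.0011 -0.9999]
to centre share [ 0.0037 -0.0251] turn share -0.0037297983691854226
```

Emit:
carry_out:
  series:
    - [[0.003, -0.016, -0.025], -0.003, 0.3]
    - [[0, 0, -0.02], 0, 0.3]
    - [[0, 0, 0], 0, 0.3]
    - [[0, 0, 0], 0, 0.3]

```text
t: 3.5
eef_pos: [0.6234, -0.0875, 0.1041]
ee_rot: [3.117, 0.379, 0.025]
force: [0.2, -0.1, -0.4]
opening: 0.065
```

```bash
python3 w.py
```

```text
t 3.5 pos [ 0.6234 -0.0875  0.1041] along 0.00175088922793478 across 0.0031710894646773805 yaw 0.24209209673884138 opening 0.06500479552350812 F [ 0.2365 -0.1103 -0.3821] z [ 0.0159  0.0002 -0.9999]
to centre share [-0.0024 -0.0087] turn share -0.0006659350748260832
```

Emit:
carry_out:
  series:
    - [[-0.03, -0.009, -0.003], 0, 0.3]
    - [[-0.03, -0.009, -0.003], 0, 0.3]
    - [[-0.03, -0.008, 0], 0, 0.3]
    - [[-0.025, -0.006, 0], 0, 0.3]
    - [[0, 0, 0], 0, 0.3]
    - [[0, 0, 0], 0, 0.3]

```text
t: 4.1
eef_pos: [0.5778, -0.1009, 0.1037]
ee_rot: [3.115, 0.378, 0.033]
force: [0.4, -0.3, 0.2]
opening: 0.0649
```

```bash
python3 w.py
python3 - <<'E'
from h import *
im=imaging.camera('scene'); cv2.imwrite('pics/s2.png',cv2.resize(im[150:300,230:430],(800,600),interpolation=cv2.INTER_CUBIC))
im=imaging.camera('wrist'); cv2.imwrite('pics/w2.png',im)
E
```

```text
t 4.1 pos [ 0.5778 -0.1009  0.1037] along -0.045731316816787555 across 0.000977639584858799 yaw 0.24184282751973982 opening 0.0649415245717816 F [ 0.351  -0.2693  0.1532] z [ 0.021  -0.0005 -0.9998]
to centre share [0.1116 0.0248] turn share -0.0005865902180647413
```

View pics/s2.png

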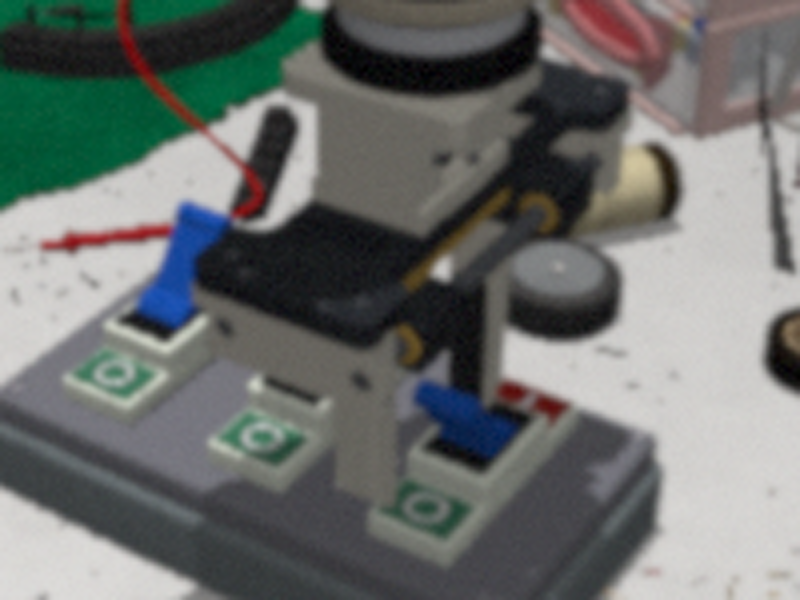

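View pics/w2.png

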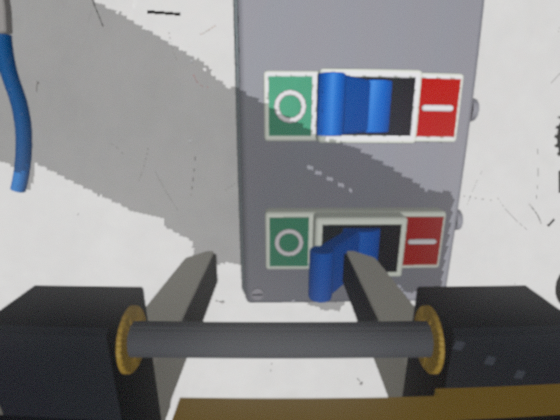

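The lever leans well over toward OFF: its bar is at (320,272) in the wrist view, next to the green plate. I'll push gently until it meets the stop.

Emit:
carry_out:
  series:
    - [[-0.008, -0.002, 0], 0, 0.3]
    - [[0, 0, 0], 0, 0.3]
    - [[0, 0, 0], 0, 0.3]

```text
t: 4.5
eef_pos: [0.5762, -0.1014, 0.1038]
ee_rot: [3.115, 0.379, 0.037]
force: [1.4, -0.4, 0.5]
opening: 0.065
```

```bash
python3 w.py
```

```text
t 4.5 pos [ 0.5762 -0.1014  0.1038] along -0.04744877580730044 across 0.0009502385472253068 yaw 0.2425130184970678 opening 0.065022180160457 F [ 1.4497 -0.4328  0.5054] z [ 0.0237 -0.0005 -0.9997]
to centre share [0.1158 0.0259] turn share -0.0007999186317794151
```

Emit:
carry_out:
  series:
    - [[-0.01, -0.0025, 0], 0, 0.3]
    - [[0, 0, 0], 0, 0.3]
    - [[0, 0, 0], 0, 0.3]

```text
t: 4.8
eef_pos: [0.5751, -0.1021, 0.1051]
ee_rot: [3.114, 0.379, 0.049]
force: [0.6, 0.7, -0.2]
opening: 0.0652
```

```bash
python3 w.py
```

```text
t 4.8 pos [ 0.5751 -0.1021  0.1051] along -0.04864762645058383 across 0.0004383798719796022 yaw 0.2425138127878583 opening 0.06518264217442685 F [ 0.5864  0.6608 -0.2029] z [ 0.0315 -0.0009 -0.9995]
to centre share [0.1184 0.0278] turn share -0.0008001714623905364
```

Run:
```python
from h import *
s=state(); print(s['q'],s['dq'],s['joint_efforts'],s['ft_torque'])
im=imaging.camera('wrist'); cv2.imwrite('pics/w3.png',im)
im=imaging.camera('scene'); cv2.imwrite('pics/s3.png',cv2.resize(im[150:300,230:430],(800,600),interpolation=cv2.INTER_CUBIC))
print(state()['force'],state()['eef_pos'])
```

```text
[-0.2589  0.5342  1.6812  0.0092  0.8956 -0.5069] [ 0.0004 -0.0021 -0.0011  0.0039 -0.0077 -0.0011] [ -0.305  -55.6094 -24.078   -0.0451   0.1096   0.0062] [ 0.009  -0.0643  0.0102]
[1.8136 1.0039 0.6616] [ 0.575  -0.1022  0.105 ]
```

View pics/w3.png

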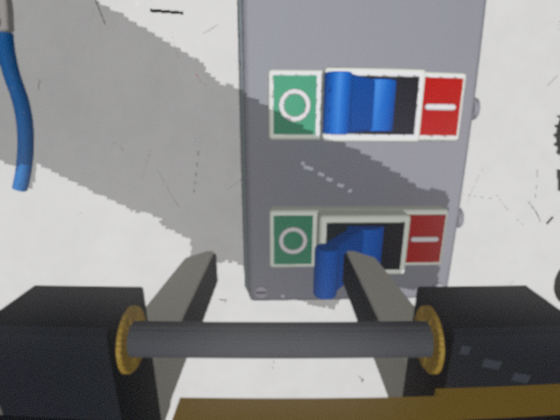

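View pics/s3.png

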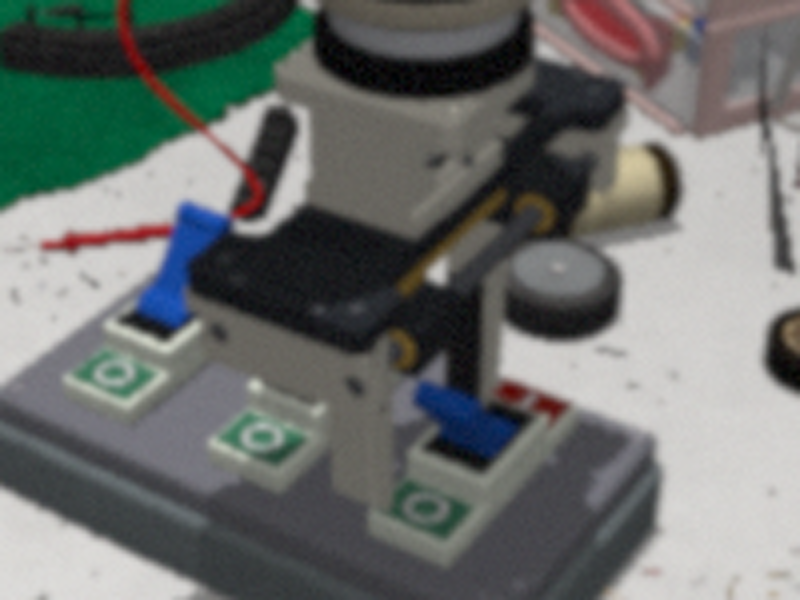

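Run:
```python
from h import *
A,d,T=K('wrist');W=np.linalg.inv(T)
u=np.array([np.cos(.24),np.sin(.24),0]);v=np.array([-u[1],u[0],0])
p=np.array([.6225,-.091,.075])
def pr(X): return cv2.projectPoints(X.reshape(1,3),cv2.Rodrigues(W[:3,:3])[0],W[:3,3],A,d)[0].ravel()
for nm,q in(('trip',p),('spare',p+.08*v)):
    print(nm,'green',pr(q-.041*u+[0,0,-.008]),'red',pr(q+.041*u+[0,0,-.008]))
    for a in(-.4,-.5,-.6,-.65): print(a,pr(q+.046*(np.sin(a)*u+np.cos(a)*np.array([0,0,1]))))
for n in ['tripped_lever','spare_lever']:
    imaging.camera('wrist')
    for q in imaging.silhouettes('wrist',n)[:2]: print(n,round(q['p'],2),np.round(q['extent'],1))
```

```text
trip green [290.9779 241.3195] red [420.3734 239.9781]
-0.4 [344.8007 277.807 ]
-0.5 [335.5902 276.0794]
-0.6 [326.8696 274.0128]
-0.65 [322.7335 272.8667]
spare green [292.5835 106.8043] red [435.6733 108.4397]
-0.4 [354.9336 105.6397]
-0.5 [344.2545 105.6162]
-0.6 [334.1482 105.6236]
-0.65 [329.3594 105.638 ]
tripped_lever 0.59 [359.8 105.8  72.4  65.1]
tripped_lever 0.58 [347.7 263.3  72.4  71.8]
```

The projected lever bar matches about −0.65 rad (bar at column 325, with a common plate offset of +3 px), so the lever is on its OFF stop and has been held there. Now I'll throw it to ON.

Emit:
carry_out:
  series:
    - [[0.029, 0.007, -0.004], 0, 0.3]
    - [[0.029, 0.007, -0.004], 0, 0.3]
    - [[0.029, 0.007, 0], 0, 0.3]
    - [[0.029, 0.007, 0], 0, 0.3]
    - [[0.029, 0.007, 0], 0, 0.3]
    - [[0.029, 0.007, 0], 0, 0.3]
    - [[0.029, 0.007, 0], 0, 0.3]
    - [[0, 0, 0], 0, 0.3]
    - [[0, 0, 0], 0, 0.3]

```text
t: 6.0
eef_pos: [0.6607, -0.0804, 0.0977]
ee_rot: [3.115, 0.381, 0.031]
force: [-2.1, -0.6, 3.0]
opening: 0.0649
```

```bash
python3 w.py
```

```text
t 6.0 pos [ 0.6607 -0.0804  0.0977] along 0.03966218474017817 across 0.0012123088999753018 yaw 0.2435766916903846 opening 0.06489389027978701 F [-2.0703 -0.5891  3.0036] z [ 0.0197 -0.0012 -0.9998]
to centre share [-0.0956 -0.0265] turn share -0.001138496324880833
```

Emit:
carry_out:
  series:
    - [[0.012, 0.003, 0.002], 0, 0.3]
    - [[0.006, 0.0015, 0], 0, 0.3]
    - [[0, 0, 0], 0, 0.3]
    - [[0, 0, 0], 0, 0.3]

```text
t: 6.4
eef_pos: [0.6667, -0.0787, 0.0977]
ee_rot: [3.115, 0.381, 0.024]
force: [-1.6, -0.2, 0.4]
opening: 0.0651
```

```bash
cat > chk.py <<'E'
from h import *
import sys
A,d,T=K('wrist');W=np.linalg.inv(T)
u=np.array([np.cos(.24),np.sin(.24),0]);v=np.array([-u[1],u[0],0])
p=np.array([.6225,-.091,.075])
def pr(X): return cv2.projectPoints(X.reshape(1,3),cv2.Rodrigues(W[:3,:3])[0],W[:3,3],A,d)[0].ravel()
q=p
print('green',pr(q-.041*u+[0,0,-.008]),'red',pr(q+.041*u+[0,0,-.008]))
for a in(.3,.4,.5,.6,.65): print(a,pr(q+.046*(np.sin(a)*u+np.cos(a)*np.array([0,0,1]))))
cv2.imwrite(sys.argv[1],imaging.camera('wrist'))
E
python3 w.py; python3 chk.py pics/w4.png
```

```text
t 6.4 pos [ 0.6667 -0.0787  0.0977] along 0.04587311905647634 across 0.0014307102204155766 yaw 0.24330060480920843 opening 0.0650727313456418 F [-1.6383 -0.2485  0.4351] z [ 0.0158 -0.0011 -0.9999]
to centre share [-0.1105 -0.0307] turn share -0.001050615141156809
green [135.2112 247.5395] red [271.4466 247.5157]
0.3 [210.7798 289.5259]
0.4 [220.7031 287.8775]
0.5 [230.1757 285.8233]
0.6 [239.05   283.4127]
0.65 [243.2232 282.091 ]
```

View pics/w4.png

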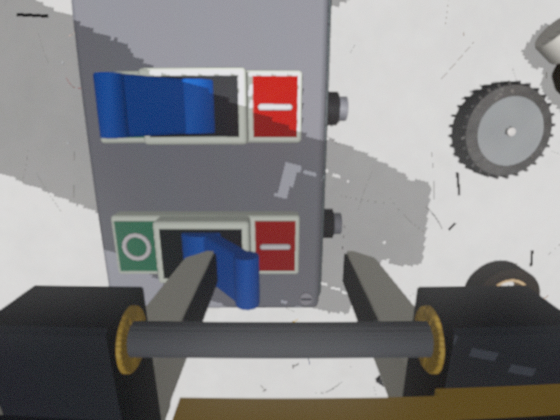

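Emit:
carry_out:
  series:
    - [[0.008, 0.002, 0], 0, 0.3]
    - [[0, 0, 0], 0, 0.3]

```text
t: 6.65
eef_pos: [0.6669, -0.0787, 0.0972]
ee_rot: [3.116, 0.381, 0.012]
force: [-2.6, -0.9, 3.2]
opening: 0.0652
```

```bash
python3 w.py; python3 chk.py pics/w5.png
```

```text
t 6.65 pos [ 0.6669 -0.0787  0.0972] along 0.0460399300128551 across 0.0014138909216822083 yaw 0.24340374541075052 opening 0.06522412258316267 F [-2.5585 -0.9132  3.1833] z [ 0.0079 -0.0018 -1.    ]
to centre share [-0.111  -0.0308] turn share -0.0010834458142946013
green [135.4444 247.4772] red [271.5551 247.8739]
0.3 [209.9371 289.7447]
0.4 [219.8986 288.1331]
0.5 [229.4215 286.1121]
0.6 [238.3562 283.731 ]
0.65 [242.5627 282.4224]
```

View pics/w5.png

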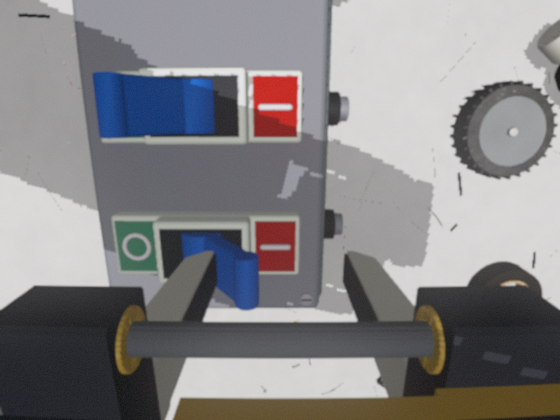

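The lever bar is at (246,280), which matches +0.65 rad, and the tool no longer advances, so it is on its ON stop. I'll back off a little and lift.

Emit:
carry_out:
  series:
    - [[-0.02, -0.005, 0], 0, 0.3]
    - [[-0.02, -0.005, 0], 0, 0.3]
    - [[0, 0, 0], 0, 0.3]
    - [[0, 0, 0.06], 0, 0.3]
    - [[0, 0, 0.08], 0, 0.3]
    - [[0, 0, 0.08], 0, 0.3]
    - [[0, 0, 0.08], 0, 0.3]
    - [[0, 0, 0], 0, 0.3]
    - [[0, 0, 0], 0, 0.3]
    - [[0, 0, 0], 0, 0.3]

```text
t: 7.7
eef_pos: [0.6496, -0.0825, 0.2215]
ee_rot: [3.116, 0.379, 0.021]
force: [0.0, 0.2, -0.3]
opening: 0.0653
```

```bash
python3 w.py; python3 chk.py pics/w6.png
python3 - <<'E'
from h import *
im=imaging.camera('scene'); cv2.imwrite('pics/s6.png',cv2.resize(im[150:300,230:430],(800,600),interpolation=cv2.INTER_CUBIC))
E
```

```text
t 7.7 pos [ 0.6496 -0.0825  0.2215] along 0.028313886814721117 across 0.001786831903668608 yaw 0.2423119407398381 opening 0.06528144433559752 F [ 0.0315  0.1875 -0.2928] z [ 0.0133 -0.0006 -0.9999]
to centre share [-0.0677 -0.0212] turn share -0.0007359135937615407
green [204.2039 199.3304] red [291.4818 199.2332]
0.3 [260.0528 214.698 ]
0.4 [265.5275 214.1416]
0.5 [270.7261 213.4466]
0.6 [275.581  212.6257]
0.65 [277.8608 212.1725]
```

View pics/w6.png

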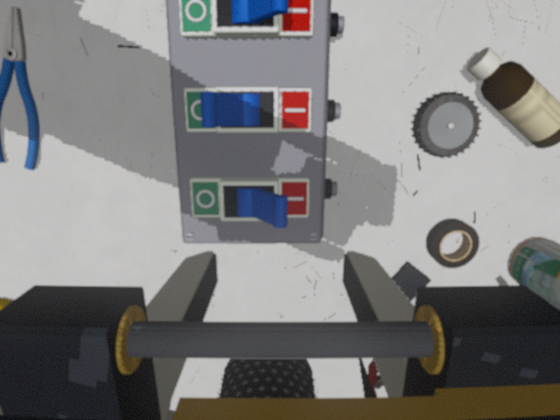

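View pics/s6.png

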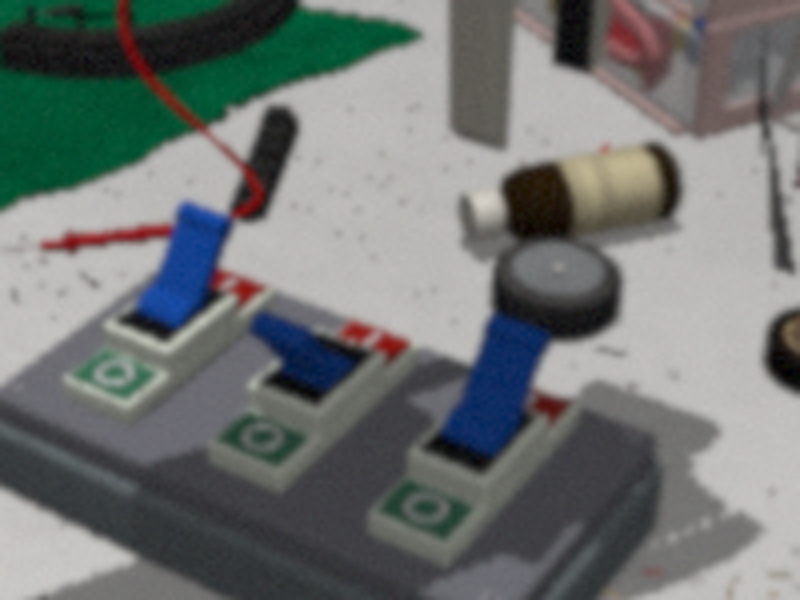

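The tripped lever, at (520,330) to (480,440) in the enlarged scene view, now leans to ON just like the live one. The spare still leans to OFF, and the gripper is clear of everything, so I'll hand in.

```bash
python3 -c "
from rig import workorder,state
print(state()['t'],state()['force']); print(workorder.finish_job())"
```

```text
7.8 [-0.88889098 -0.67805392 -1.02869901]
the job is handed in; nothing more can be done
None
```

I reset the tripped breaker, which is the rightmost of the three as seen from the robot. I lowered the half-open gripper astride its lever, pushed it to the OFF stop, held it there, then threw it to the ON stop. I then backed off, lifted clear and handed in at about 7.8 s.

- **Lever angles:** In the wrist camera pictures the lever matched about −0.65 rad at OFF and about +0.65 rad at ON. After lifting, the scene picture showed it leaning like the live lever.
- **Other levers:** The live lever was still on and the spare still off in the last pictures. I judged these by eye and did not measure their final angles.
- **Contact:** The fingers hung at about 0.22 m, clear of everything, with about zero force at the tool.
- **What disagreed:**
  - The force reading barely rose at either stop, at most about 4 N. I judged the stops from the pictures and from the tool no longer advancing.
  - The tool tilted by up to about 2° during the pushes.
  - In the OFF-position wrist picture, the network's best hit for the tripped lever was really the spare, and it found nothing under the spare's own name. I read the lever positions from the pictures instead.

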